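# Free the seized fence clamp and close the packing jig on a gift box

## Task

The T-bar clamp knob on the packing jig's sliding fence is seized tight: break it loose anticlockwise with a short firm twist, then keep turning it freely until its bar lies crosswise to the fence's travel (about a quarter turn), which unlocks the fence. Then slide the fence along the jig so that its pad pushes the wooden gift box square and fully home against the end stop, press it there for a moment with about 8 N (never more than 15 N on the box), and let go, leaving the knob open. Leave the other things on the bench and on the jig where they are.

Things in the scene. Friction and masses are not known exactly. Their poses are not given: they have to be found in the camera images.
- jig: the packing jig's fixed steel bed plate, 260 (x) x 440 (y) x 12 mm, flat on the bench; origin at the centre of its underside. Its y axis is the fence's line of travel: the fence starts near its +y end, the end stop stands near its -y end, the box lies between.
- knob (a joint): turn of the clamp knob, rad, growing anticlockwise seen from above; 0 (tight) has the bar along the jig's y axis; end at 2.4. Starts at 0 to 0.12. Seized (about 0.4 N m) until about 0.4, then free (0.03 N m). The fence stays locked (under 1 mm of play) until about 1.35; open counts from 1.4; at 1.57 the bar lies across the travel.
- knob_grip (a point): centre of the clamp knob's black T-bar, on its vertical turning axis, 84.5 mm above the bench. The bar is 60 mm long, 14 thick, 28 tall, its underside 70.5 mm above the bench and 22 mm above the fence's carriage; under it a 22 mm round collar and a stem. The point turns with the knob: its y axis is the bar's length, along the jig's y axis turned by the knob's angle.
- fence (a joint): travel of the fence, m; 0 at the start, grows towards the end stop (along the jig's -y), 0.15 at most. Unlocked, it slides with 1.5 N of friction and stays where it is left. It can be pushed by the knob's bar.
- fence_face (a point): centre of the fence's front plate (150 mm wide, 44 tall, top 57 mm above the bench), which looks to the jig's -y, 45 mm ahead of the knob's axis. Before it, on two screws, stands a 130 x 34 mm flat pad that does the pushing: its face is 6 to 33 mm ahead of the plate, set differently each time and not measured, and stays put; so only feel tells when the fence is home.
- end_stop: aluminium end stop bolted across the bed plate (where along the plate varies), 160 x 20 x 44 mm with two feet behind; origin at the centre of the underside of its bar, 12 mm above the bench; axes as the jig's. Its flat face, which looks to +y, lies 10 mm from the origin.
- gift_box: closed flat wooden gift box, 160 (x) x 100 (y) x 45 mm, about 0.3 kg, loose on the bed plate between fence and end stop, a little askew and short of the stop; origin at the centre of its underside. Pushing it takes 1 to 3 N; once it meets the stop the force climbs steeply. Home, its 160 mm side is flat on the stop, its origin 60 mm from the stop's.
- cup: small white cup, 44 mm across, 42 mm tall, on the jig's bed plate beside the fence; origin at the centre of its underside. Leave alone.
- rule: folded wooden rule, 16 x 130 x 10 mm, lying on the jig's bed plate near its edge; origin at the centre of its underside. Leave alone.
- tape: roll of clear tape, 96 mm across, 45 mm tall, on the bench; origin at its underside. Leave alone.
- wrapped_bottle: paper-wrapped bottle, 72 mm across, 240 mm tall, on the bench; origin at its underside. Leave alone.
- red_cap_bottle: amber glass bottle, 60 mm across, 190 mm tall, on the bench; origin at its underside. Leave alone.
- wrench: steel wrench lying on the bench; origin at the middle of its underside. Leave alone.
- jar: glass jar, 70 mm across, 90 mm tall, on the bench; origin at its underside. Leave alone.
Mind the look-alikes: they are no part of the job. There is more than one size of the gift_box; the job needs the larger.

How it is judged:
By the outcome, as a careful person would: the job done as asked, in the order asked, and still so for the second after the job is handed in, with the robot touching nothing.
It also fails if it takes over 54 s, if anything falls off the work surface, if the arm or the gripper's body presses on something with over 40 N, if the wrist force passes 120 N, or if a joint passes its speed limit or range.

## Robot

A 7-joint arm with a two-finger parallel gripper is mounted at the origin on the work surface. World frame = base frame: x ahead of the robot, y to its left, z up, the work surface at z = 0. Lengths are in m, angles in rad, forces in N, time in s.
With the tool pointing down it reaches from about 0.35 to 0.9 m from the base axis. Payload 19.9 kg.
Tool frame: the origin (TCP) lies on the centre line of the jaws, within the pads' length; the fingertips stand robot.finger_overhang ahead of it and the grasp point (between the pads) lies 3 mm ahead of it (robot.finger_overhang is the distance from the TCP to the fingertips, in m); z points along the fingers, y is the direction in which the jaws open and shut (so a half turn about z gives the same grasp; the last joint's range is limited). The gripper opens to 94 mm and grips with 3 to 60 N. Pads are 16 mm wide; open, the fingers measure 119 mm over their backs; the gripper's body (75 mm by 177 mm) begins 78 mm behind the grasp point.
Start: joints at [-1.282, 0.417, -0.01, 1.614, 0.005, 1.111, -0.053], TCP at [0.203, 0.591, 0.197] pointing down, gripper open.
Joint ranges: [-2.81, 2.81], [-0.39, 2.02], [-1.27, 1.25], [0.06, 2.57], [-1.19, 4.33], [0.19, 2], [-2.82, 2.82]. Speed limits (rad/s): [1.89, 1.89, 2.39, 2.39, 3.01, 3.01, 3.01].

## Interface

Orientations are given as [roll, pitch, yaw] about the fixed x, y, z axes, in that order (R = Rz(yaw) Ry(pitch) Rx(roll)).
In Python, from plant import robot gives the robot as it stands.
- The arm moves only by the shell command python3 -m jog 'ROWS' [FORCE]. ROWS is a JSON object of lists of equal length, an entry for each row: "claw": the finger opening in mm, from 0 to 94; "delta_pos": the shift along the tool's x, y, z in units of 40 mm (1.0 is 40 mm), a list of three; "twist": the turn about the tool's z in units of 5 degrees (1.0 is 5 degrees). In form: {"claw": [claw, ...], "delta_pos": [[dx, dy, dz], ...], "twist": [twist, ...]}. A call has 1 to 12 rows; each row shifts and turns the pose as measured when the row begins, along the tool's axes as they then stand; what a row does not reach is not made up. A row lasts 1/12 s, in which the tool goes at most 41.7 mm and 7.16 degrees, less where a joint would pass 70% of its speed; a pose out of reach is approached as far as the arm can. A call is refused whole if a number of a shift passes 1 or a number of a turn 1, either way. A call with a gripper value outside its range is refused whole. The fingers move at their own pace and stop on an object; FORCE is the grip in N (left out, the last holds). Time passes only in rows, so rows that do not move let the fingers close. It gives the time, the measured TCP pose, the force and the opening at its end, in the units of the state.
- robot.observe(): the state, without advancing time (a new reading comes with each control period).
- robot.capture(name): name is "scene" or "side" or "wrist"; returns a dict with "color" (384x512x3 uint8, red, green, blue), "range_z" (384x512 float32, m along the optical axis (not along the pixel's ray), 0 where there is no reading), "mtx" (3x3 intrinsics, pixels), "k1" (the pictures are not rectified: a ray, as slopes to the right and down, at radius r is drawn at 1 + k1 r^2 times it, then the intrinsics apply), "origin" and "orientation" of the camera in the world; the wrist camera has in their place "T_tool_cam" (4x4, takes a point from camera to tool coordinates, whose origin is the TCP and whose axes are the flange's). Camera axes: x right, y down, z forward; pixel columns grow to the right and rows downward; lengths in m; the calibration is good to about 2 mm. A picture is of the moment at which its call begins: read the wrist's pose just before it.
- robot.sign_off(): hands the job in, once; it reports no verdict.
The state is a dict: "time": time; "joints": joint angles; "joint_velocities": joint speeds; "tau": joint torques, N m; "tcp_pos": TCP position; "ee_rot": TCP orientation; "wrist_force": force on the tool from outside, world axes, zero at the start; "ft_torque": the same for the moment, N m; "gripper_width": finger opening in m.
Only numpy, scipy, OpenCV 4.12 (cv2) and the standard library are available. Lean on these libraries where they do the work, as an engineer would, in place of code of your own. Each camera call takes 0.05 s, during which the arm holds its last target.

## Working session

There is one attempt and no reset: what is moved stays moved. The work goes in short steps, Python scripts to look and compute and a shell command to move; the robot and the scene stay as the last step left them, time stands still between calls to the robot, and variables do not carry over. Pictures are saved under pics/ and viewed, and the job is handed in when it is done.

```bash
ls; mkdir -p pics; python3 - <<'E'
from plant import robot
import cv2,pickle
s=robot.observe();print(s, robot.finger_overhang)
for n in("scene","side"):
    c=robot.capture(n);pickle.dump(c,open(n+".pkl","wb"))
    cv2.imwrite(f"pics/{n}0.png",c["color"][:,:,::-1]);print(n,c["mtx"],c["k1"],c["origin"],c["orientation"])
E
```

```text
pics
{'time': 0.0, 'joints': array([-1.28151475,  0.41795798, -0.01029744,  1.61420701,  0.00467842,
        1.1106948 , -0.05300987]), 'joint_velocities': array([ 0.00108582, -0.00019172,  0.00088734, -0.00015884,  0.00119498,
       -0.00146151,  0.00042862]), 'tau': array([-3.94125927e-04, -8.51269770e+01,  6.38451520e-01, -4.26008177e+01,
       -4.88937821e-02,  1.86280010e-02,  1.14068384e-04]), 'tcp_pos': array([0.20286804, 0.59073093, 0.1968215 ]), 'ee_rot': array([-3.14035179e+00,  7.55495812e-05,  2.81079496e+00]), 'wrist_force': array([ 0.21287848, -0.14144965,  0.53921231]), 'ft_torque': array([ 0.01539918, -0.06146803,  0.03370785]), 'gripper_width': 0.0942136589283332} 0.022
scene [[358.79172199   0.         258.3548743 ]
 [  0.         358.79172199 189.22736581]
 [  0.           0.           1.        ]] 0.02585958314992379 [ 1.15909953 -0.10873321  1.07683082] [-2.54386166e+00  1.33477792e-05  1.42641097e+00]
side [[474.96427302   0.         252.54920196]
 [  0.         474.96427302 190.5875909 ]
 [  0.           0.           1.        ]] -0.19188745842566166 [0.2664123  1.09043575 0.87559408] [-2.17653751  0.01962436 -2.99952801]
```

View pics/scene0.png

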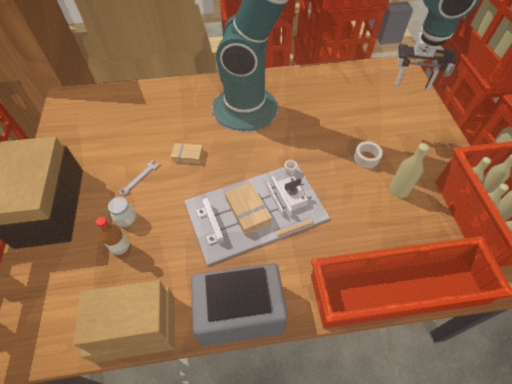

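View pics/side0.png

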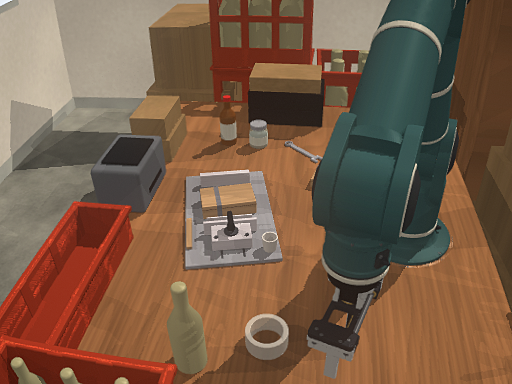

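The scene view shows the jig at about (258,212), with the knob at (293,187), the box at (247,207), the stop at (209,221) and the cup at (291,167). Next I'll turn the depth into a point cloud.

```bash
cat > h.py <<'E'
import numpy as np,cv2,pickle
from scipy.spatial.transform import Rotation as R
def cloud(c,T=None):
    h,w=c["range_z"].shape
    u,v=np.meshgrid(np.arange(w),np.arange(h))
    K=c["mtx"];k=c["k1"]
    xd=(u-K[0,2])/K[0,0];yd=(v-K[1,2])/K[1,1]
    x,y=xd.copy(),yd.copy()
    for _ in range(15):
        f=1+k*(x*x+y*y);x=xd/f;y=yd/f
    z=c["range_z"];P=np.stack([x*z,y*z,z],-1)
    if T is None:
        return P@R.from_euler('xyz',c["orientation"]).as_matrix().T+c["origin"]
    return P@T[:3,:3].T+T[:3,3]
def ortho(P,col,cx,cy,half,n=600,zmin=-.01,zmax=.3):
    # top view: up=+x world, left=+y
    im=np.zeros((n,n,3),np.uint8);hm=np.full((n,n),-1.)
    p=P.reshape(-1,3);c=col.reshape(-1,3)
    m=(abs(p[:,0]-cx)<half)&(abs(p[:,1]-cy)<half)&(p[:,2]>zmin)&(p[:,2]<zmax)
    p=p[m];c=c[m];o=np.argsort(p[:,2]);p=p[o];c=c[o]
    s=n/2/half
    for q,cc in zip(p,c):
        r=int((cx+half-q[0])*s);l=int((cy+half-q[1])*s)
        im[max(r-2,0):r+3,max(l-2,0):l+3]=cc[::-1]
    return im
E
python3 - <<'E'
from h import *
for n in("scene","side"):
    c=pickle.load(open(n+".pkl","rb"));P=cloud(c)
    pts={"scene":[(293,187),(258,212),(247,207),(209,221),(291,167),(187,206),(245,172),(327,213),(208,263),(150,100)],
     "side":[(230,222),(230,200),(228,195),(270,236),(189,172),(264,173),(281,258),(186,268)]}[n]
    for u,v in pts: print(n,u,v,P[v,u].round(4))
    big=cv2.resize(c["color"][130:280,160:350] if n=="scene" else c["color"][150:290,160:310],None,fx=4,fy=4,interpolation=cv2.INTER_CUBIC)
    cv2.imwrite(f"pics/{n}_z.png",big[:,:,::-1])
E
```

```text
scene 293 187 [0.4935 0.1065 0.0773]
scene 258 212 [ 0.563  -0.0233  0.0592]
scene 247 207 [ 0.5374 -0.0565  0.057 ]
scene 209 221 [ 0.5448 -0.1886  0.0093]
scene 291 167 [0.3646 0.1296 0.0187]
scene 187 206 [ 0.4742 -0.2604  0.0095]
scene 245 172 [ 0.3485 -0.0416 -0.0007]
scene 327 213 [ 0.5659  0.2185 -0.0013]
scene 208 263 [ 0.6957 -0.2017  0.0098]
scene 150 100 [-0.1011 -0.4027 -0.0018]
side 230 222 [0.4782 0.135  0.1008]
side 230 200 [ 0.5091 -0.0227  0.0563]
side 228 195 [ 0.5204 -0.0502  0.0541]
side 270 236 [0.3757 0.1072 0.0398]
side 189 172 [ 0.6963 -0.2428  0.0019]
side 264 173 [ 0.4388 -0.2704 -0.0016]
side 281 258 [0.3407 0.1536 0.0051]
side 186 268 [ 5.869e-01  2.179e-01 -1.000e-04]
```

View pics/scene_z.png

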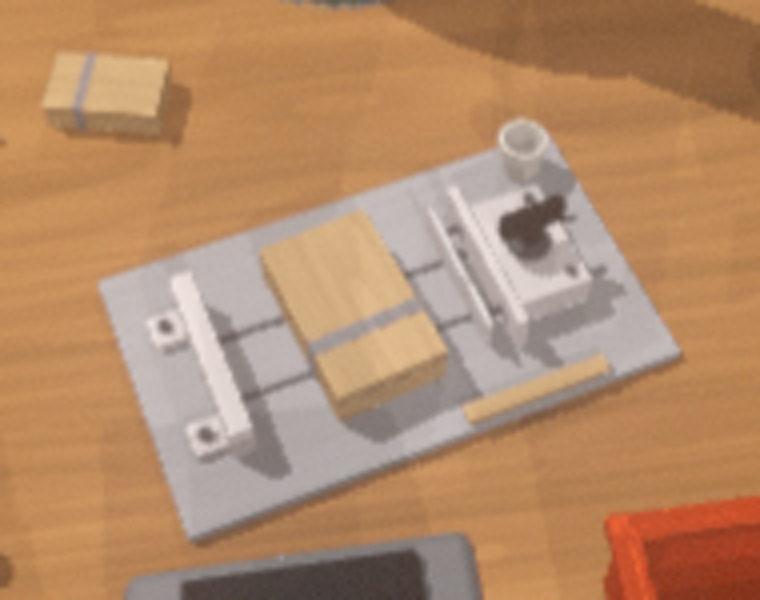

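View pics/side_z.png

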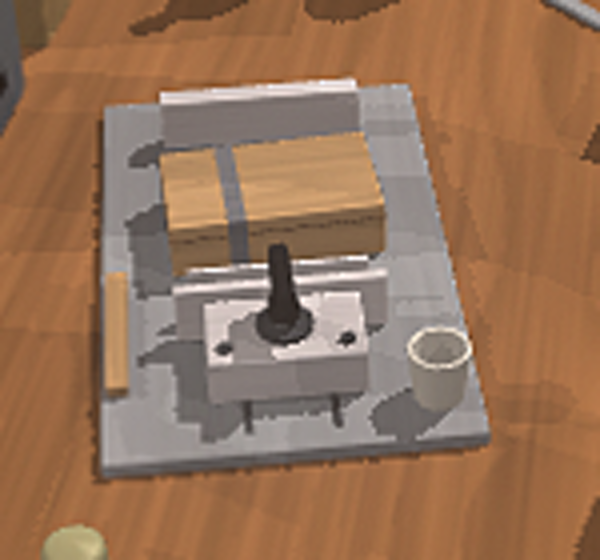

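```bash
cat >> h.py <<'E'
def ray(c,u,v,z):
    K=c["mtx"];k=c["k1"];xd=(u-K[0,2])/K[0,0];yd=(v-K[1,2])/K[1,1];x,y=xd,yd
    for _ in range(15):
        f=1+k*(x*x+y*y);x=xd/f;y=yd/f
    d=R.from_euler('xyz',c["orientation"]).as_matrix()@np.array([x,y,1.])
    o=np.array(c["origin"]);return o+d*(z-o[2])/d[2]
E
python3 - <<'E'
from h import *
S=pickle.load(open("scene.pkl","rb"));D=pickle.load(open("side.pkl","rb"))
def g(c,x0,y0,pts,z):
    return np.array([ray(c,x0+(a+.5)/4-.5,y0+(b+.5)/4-.5,z) for a,b in pts])
B=g(S,160,130,[(100,283),(192,540),(682,352),(548,130)],.012);print("bed scene",B.round(4),B.mean(0), [np.linalg.norm(B[i]-B[i-1]).round(4) for i in range(4)])
B2=g(D,160,150,[(103,105),(411,84),(490,438),(102,470)],.012);print("bed side",B2.round(4),B2.mean(0),[np.linalg.norm(B2[i]-B2[i-1]).round(4) for i in range(4)])
for b in(B,B2[[0,1,2,3]]):
    r=cv2.minAreaRect((b[:,:2]*1000).astype(np.float32));print(r)
for n,c in(("scene",S),("side",D)):
    P=cloud(c);col=c["color"].astype(int)
    m=(col.sum(-1)<220)&(P[...,2]>.062)&(P[...,2]<.115)&(abs(P[...,0]-.48)<.08)&(abs(P[...,1]-.1)<.1)
    q=P[m];print(n,len(q),q.mean(0),q.min(0),q.max(0))
    m2=m&(P[...,2]>.09);q=P[m2][:,:2];w,V=np.linalg.eigh(np.cov(q.T));print(q.mean(0),w**.5,np.degrees(np.arctan2(V[1,1],V[0,1])))
    print(np.round(P[m2],3)[::max(1,len(q)//15)])
# top of stop bar edges z=.056
print("stop scene",g(S,160,130,[(172,278),(228,440),(190,272),(252,440)],.056).round(4))
print("stop side",g(D,160,150,[(161,97),(355,82),(161,104),(356,94)],.056).round(4))
print("plate scene",g(S,160,130,[(449,188),(517,325),(460,190),(527,320)],.057).round(4))
print("plate side",g(D,160,150,[(175,285),(386,268),(174,298),(387,276)],.057).round(4))
print("box scene",g(S,160,130,[(262,248),(362,211),(447,350),(340,400)],.057).round(4))
print("cup", g(S,160,130,[(522,137)],.054), g(D,160,150,[(440,349)],.054))
print("barends scene top",g(S,160,130,[(507,215),(562,200)],.0985),"side",g(D,160,150,[(279,246),(285,318)],.0985))
E
```

```text
bed scene [[ 0.4513 -0.2675  0.012 ]
 [ 0.7019 -0.2031  0.012 ]
 [ 0.5925  0.2204  0.012 ]
 [ 0.3398  0.1567  0.012 ]] [ 0.52137581 -0.02336324  0.012     ] [np.float64(0.4386), np.float64(0.2588), np.float64(0.4374), np.float64(0.2607)]
bed side [[ 0.6975 -0.2023  0.012 ]
 [ 0.4434 -0.2635  0.012 ]
 [ 0.3367  0.165   0.012 ]
 [ 0.5856  0.2271  0.012 ]] [ 0.51580675 -0.01842779  0.012     ] [np.float64(0.4437), np.float64(0.2613), np.float64(0.4416), np.float64(0.2564)]
((520.8391723632812, -23.185028076171875), (260.6554870605469, 438.8733215332031), 14.482343673706055)
((517.1093139648438, -18.602874755859375), (261.3233337402344, 443.7195739746094), 13.98233699798584)
scene 20 [0.49366614 0.10821994 0.09125547] [0.48684103 0.09016038 0.0700441 ] [0.49988017 0.12618587 0.10137506]
[0.49254386 0.11154734] [0.0014244  0.01191809] 106.53140908584217
[[0.489 0.126 0.101]
 [0.487 0.117 0.095]
 [0.491 0.122 0.099]
 [0.489 0.126 0.097]
 [0.492 0.109 0.098]
 [0.493 0.115 0.098]
 [0.489 0.123 0.092]
 [0.495 0.101 0.098]
 [0.495 0.105 0.097]
 [0.492 0.112 0.092]
 [0.492 0.116 0.09 ]
 [0.495 
[... 695 characters left out ...]
top side [[ 0.6317 -0.1531  0.056 ]
 [ 0.4798 -0.1925  0.056 ]
 [ 0.6292 -0.143   0.056 ]
 [ 0.4763 -0.1748  0.056 ]]
plate scene [[0.4257 0.046  0.057 ]
 [0.5721 0.0784 0.057 ]
 [0.4293 0.0552 0.057 ]
 [0.5686 0.0875 0.057 ]]
plate side [[0.565  0.0849 0.057 ]
 [0.4215 0.0484 0.057 ]
 [0.5625 0.0992 0.057 ]
 [0.4196 0.0573 0.057 ]]
box scene [[ 0.4655 -0.1228  0.057 ]
 [ 0.4393 -0.0331  0.057 ]
 [ 0.5872  0.0174  0.057 ]
 [ 0.6201 -0.0747  0.057 ]]
cup [[0.37662234 0.12129612 0.054     ]] [[0.37442704 0.12756049 0.054     ]]
barends scene top [[0.49005003 0.08296582 0.0985    ]
 [0.48154724 0.13153336 0.0985    ]] side [[0.48902324 0.08564481 0.0985    ]
 [0.47127048 0.16091569 0.0985    ]]
```

```bash
cat >> h.py <<'E'
def plan(dx,dy,dz,rot):
    v=R.from_euler('xyz',rot).as_matrix().T@np.array([dx,dy,dz]);return (v/.04).round(3)
E
python3 - <<'E'
from h import *
from plant import robot
S=pickle.load(open("scene.pkl","rb"));P=cloud(S)
for u,v in[(424,147),(400,190),(404,170),(369,150),(369,160)]:print(u,v,P[v,u].round(3))
s=robot.observe()
print(plan(*(np.array([.487,.108,.25])-s['tcp_pos']),s['ee_rot']))
E
```

```text
424 147 [0.512 0.497 0.238]
400 190 [0.538 0.477 0.046]
404 170 [0.52  0.465 0.138]
369 150 [0.32  0.447 0.01 ]
369 160 [0.392 0.414 0.043]
[-10.638  -9.111  -1.317]
```

```bash
python3 -m jog '{"claw":[60,60,60,60,60,60,60,60,60,60,60,60],"delta_pos":[[-0.7,-0.6,-0.2],[-0.7,-0.6,-0.2],[-0.7,-0.6,-0.2],[-0.7,-0.6,-0.2],[-0.7,-0.6,-0.2],[-0.7,-0.6,-0.2],[-0.7,-0.6,0],[-0.7,-0.6,0],[-0.7,-0.6,0],[-0.7,-0.6,0],[-0.7,-0.6,0],[-0.7,-0.6,0]],"twist":[0,0,0,0,0,0,0,0,0,0,0,0]}'
python3 - <<'E'
from h import *
from plant import robot
s=robot.observe();print(s['joints'].round(2),s['ee_rot'])
print(plan(*(np.array([.487,.108,.25])-s['tcp_pos']),s['ee_rot']))
E
```

```text
time: 1.1
tcp_pos: [0.4301, 0.1969, 0.2437]
ee_rot: [-3.136, -0.004, 2.823]
wrist_force: [0.9, 0.6, -0.1]
gripper_width: 0.06
[-0.75  0.1   0.27  1.92 -0.03  1.13  0.79] [-3.13645173 -0.00372573  2.82314813]
[-2.046 -1.666 -0.156]
```

```bash
python3 -m jog '{"claw":[60,60,60,60,60,60,60,60,60,60,60,60],"delta_pos":[[-0.7,-0.55,0],[-0.7,-0.55,0],[-0.65,-0.55,0],[0,0,0],[0,0,0],[0,0,0],[0,0,0],[0,0,0],[0,0,0],[0,0,0],[0,0,0],[0,0,0]],"twist":[0,0,0,1,1,1,1,1,1,1,1,1]}'
python3 -m jog '{"claw":[60,60,60,60],"delta_pos":[[0,0,0],[0,0,0],[0,0,0],[0,0,0]],"twist":[1,1,0,0]}'
python3 - <<'E'
from h import *
from plant import robot
s=robot.observe();print(s['joints'].round(2),s['tcp_pos'],s['ee_rot'],np.degrees(s['ee_rot'][2]))
c=robot.capture("wrist");c["s"]=s;pickle.dump(c,open("w1.pkl","wb"));print(c["T_tool_cam"],c["k1"],c["mtx"])
cv2.imwrite("pics/w1.png",c["color"][:,:,::-1])
E
```

```text
time: 2.1
tcp_pos: [0.4909, 0.0923, 0.242]
ee_rot: [-3.131, 0.003, 1.994]
wrist_force: [-0.8, -0.3, -0.9]
gripper_width: 0.06
time: 2.43
tcp_pos: [0.4901, 0.0922, 0.2412]
ee_rot: [-3.13, 0.005, 1.808]
wrist_force: [0.0, 0.4, -0.6]
gripper_width: 0.0604
[-0.68  0.16  0.48  1.87 -0.08  1.14  0.07] [0.49009969 0.0922429  0.2411588 ] [-3.13023114  0.00515011  1.80813667] 103.5986001466637
[[ 1.80396443e-05 -9.60347551e-01 -2.78805633e-01  8.25382378e-02]
 [ 9.99999904e-01  1.39666386e-04 -4.16378351e-04  6.50988715e-04]
 [ 4.38807705e-04 -2.78805598e-01  9.60347461e-01 -1.87225174e-01]
 [ 0.00000000e+00  0.00000000e+00  0.00000000e+00  1.00000000e+00]] -0.03315299637343783 [[285.2712984    0.         254.83429848]
 [  0.         285.2712984  190.59216969]
 [  0.           0.           1.        ]]
```

View pics/w1.png

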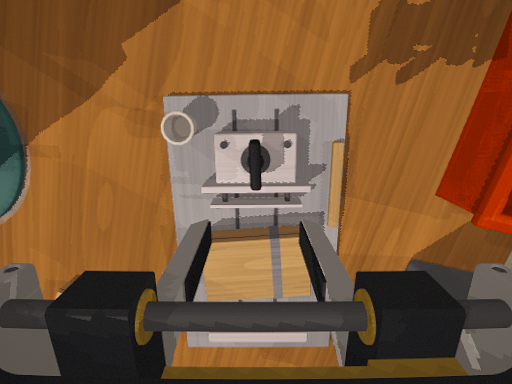

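The wrist view shows the bar from about (254,139) to (256,190), the plate at row 188, the pad at row 203, and the cup at (178,127). The bar appears nearly vertical in the picture.

```bash
cat > an.py <<'E'
from h import *
import sys
c=pickle.load(open(sys.argv[1],"rb"));s=c["s"]
Rt=R.from_euler('xyz',s['ee_rot']).as_matrix()
P=cloud(c,c["T_tool_cam"])@Rt.T+s['tcp_pos'];col=c["color"].astype(int)
m=(col.sum(-1)<260)&(P[...,2]>.085)&(P[...,2]<.112)&(abs(P[...,0]-.487)<.06)&(abs(P[...,1]-.108)<.06)
vs,us=np.nonzero(m);print(len(us),us.min(),us.max(),vs.min(),vs.max(),np.median(P[m][:,2]))
q=P[m&(P[...,2]>np.median(P[m][:,2])-.004)]
r=cv2.minAreaRect((q[:,:2]*1000).astype(np.float32));print(r,np.median(q[:,2]),q.mean(0))
w,V=np.linalg.eigh(np.cov(q[:,:2].T));print("bar dir deg",np.degrees(np.arctan2(V[1,1],V[0,1]))%180)
# silver plate tops, cup etc
cam=Rt@c["T_tool_cam"][:3,3]+s['tcp_pos']; print("cam",cam)
E
python3 an.py w1.pkl; python3 - <<'E'
from h import *
c=pickle.load(open("w1.pkl","rb"));s=c["s"];Rt=R.from_euler('xyz',s['ee_rot']).as_matrix()
P=cloud(c,c["T_tool_cam"])@Rt.T+s['tcp_pos']
for u,v in[(220,188),(250,188),(290,188),(215,203),(290,203),(190,110),(340,110),(178,127),(172,100),(346,100)]:print(u,v,P[v,u].round(4))
cv2.imwrite("pics/w1z.png",cv2.resize(c["color"][90:240,160:350],None,fx=4,fy=4,interpolation=cv2.INTER_CUBIC)[:,:,::-1])
E
```

```text
560 248 260 140 189 0.09795349443398774
((484.8177795410156, 107.5761489868164), (13.931910514831543, 57.99009323120117), 16.04469871520996) 0.09797515900794199 [0.48458673 0.10863795 0.09782846]
bar dir deg 105.89676754285168
cam [0.47316719 0.17405653 0.42793694]
220 188 [0.448  0.0584 0.0562]
250 188 [0.486  0.0795 0.0961]
290 188 [0.54   0.0812 0.0571]
215 203 [0.4447 0.0315 0.045 ]
290 203 [0.5476 0.0578 0.0478]
190 110 [0.3802 0.1468 0.011 ]
340 110 [0.5859 0.1967 0.0119]
178 127 [0.3689 0.1202 0.0168]
172 100 [0.3537 0.1544 0.0132]
346 100 [0.5894 0.2114 0.0132]
```

View pics/w1z.png

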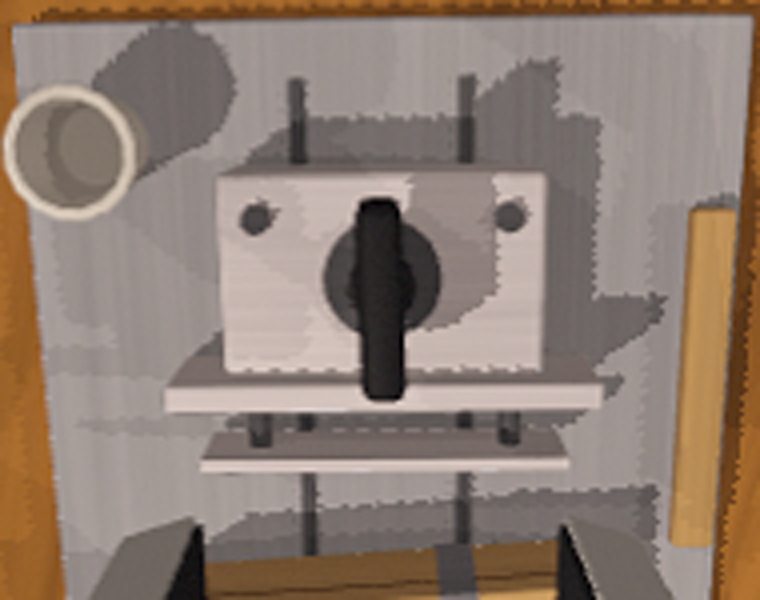

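```bash
python3 - <<'E'
from h import *
s=pickle.load(open("w1.pkl","rb"))["s"];print(plan(*(np.array([.485,.108,.12])-s['tcp_pos']),s['ee_rot']))
E
```

```text
[4.280e-01 3.000e-03 3.027e+00]
```

```bash
python3 -m jog '{"claw":[60,60,60,60,60,60,60,60],"delta_pos":[[0.43,0,0],[0,0,0.5],[0,0,0.6],[0,0,0.6],[0,0,0.6],[0,0,0.6],[0,0,0],[0,0,0]],"twist":[-0.5,0,0,0,0,0,0,0]}'
python3 - <<'E'
from h import *
from plant import robot
s=robot.observe();print(np.degrees(s['ee_rot']),s['tcp_pos'])
print(plan(*(np.array([.485,.108,.091])-s['tcp_pos']),s['ee_rot']))
c=robot.capture("wrist");c["s"]=s;pickle.dump(c,open("w2.pkl","wb"))
cv2.imwrite("pics/w2.png",c["color"][:,:,::-1])
E
python3 an.py w2.pkl
```

```text
time: 3.15
tcp_pos: [0.4847, 0.1131, 0.1219]
ee_rot: [-3.133, 0.003, 1.883]
wrist_force: [1.0, 0.2, 0.7]
gripper_width: 0.0598
[-1.79496148e+02  1.56665546e-01  1.07898969e+02] [0.48468298 0.11308783 0.12191454]
[-0.121 -0.025  0.773]
1202 243 262 183 255 0.09796628399470514
((484.8749084472656, 107.39068603515625), (13.92686939239502, 59.39104461669922), 15.366588592529297) 0.09801705681149118 [0.48441032 0.10943289 0.09778817]
bar dir deg 105.78920238382382
cam [0.46143757 0.19279955 0.30889585]
```

View pics/w2.png

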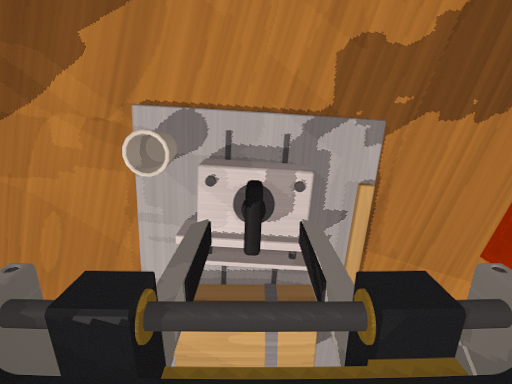

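The jaws straddle the bar, which spans about (254,182) to (252,254). The re-measured knob centre agrees within 1 mm. Descending and gripping.

```bash
python3 -m jog '{"claw":[60,60,60,60,40,20,5,5,5,5],"delta_pos":[[-0.14,0,0.4],[0,0,0.37],[0,0,0],[0,0,0],[0,0,0],[0,0,0],[0,0,0],[0,0,0],[0,0,0],[0,0,0]],"twist":[0.45,0,0,0,0,0,0,0,0,0]}' 60
python3 - <<'E'
from h import *
from plant import robot
s=robot.observe();print(np.degrees(s['ee_rot']),s['tcp_pos'],s['ft_torque'],s['gripper_width'],s['joints'].round(2))
E
```

```text
time: 4.03
tcp_pos: [0.4915, 0.1109, 0.1014]
ee_rot: [3.137, -0.0, 1.85]
wrist_force: [-0.6, -0.4, -0.6]
gripper_width: 0.0231
[ 1.79727031e+02 -6.96399744e-03  1.05996197e+02] [0.49145961 0.11085139 0.10142196] [-0.06668516  0.03075309 -0.03523529] 0.023080540578539206 [-0.64  0.34  0.43  2.01 -0.19  0.82  0.17]
```

```bash
python3 -m jog '{"claw":[40,40],"delta_pos":[[0,0,0],[0,0,0]],"twist":[0,0]}'
python3 - <<'E'
from h import *
from plant import robot
s=robot.observe();print(np.degrees(s['ee_rot']),s['tcp_pos'])
print(plan(*(np.array([.485,.108,.091])-s['tcp_pos']),s['ee_rot']))
E
```

```text
time: 4.2
tcp_pos: [0.4915, 0.1109, 0.1016]
ee_rot: [3.137, -0.0, 1.85]
wrist_force: [-0.7, 0.1, 0.4]
gripper_width: 0.0331
[ 1.79716528e+02 -9.56377996e-03  1.06002398e+02] [0.49151685 0.11090224 0.10159668]
[-0.025 -0.178  0.264]
```

```bash
python3 -m jog '{"claw":[40,40,40,40],"delta_pos":[[-0.03,-0.18,0.13],[0,0,0.13],[0,0,0],[0,0,0]],"twist":[0,0,0,0]}'
python3 - <<'E'
from h import *
from plant import robot
s=robot.observe();print(np.degrees(s['ee_rot']),s['tcp_pos'])
print(plan(*(np.array([.485,.108,.091])-s['tcp_pos']),s['ee_rot']))
E
```

```text
time: 4.53
tcp_pos: [0.4837, 0.1072, 0.0897]
ee_rot: [3.137, -0.0, 1.85]
wrist_force: [1.0, -0.0, -0.2]
gripper_width: 0.04
[ 1.79765062e+02 -3.98594110e-03  1.05995527e+02] [0.4837488  0.10720142 0.0896814 ]
[ 0.011  0.036 -0.033]
```

Within about 1.5 mm now, so I'll close.

```bash
python3 -m jog '{"claw":[20,5,5,5,5,5,5,5],"delta_pos":[[0.01,0.036,-0.03],[0,0,0],[0,0,0],[0,0,0],[0,0,0],[0,0,0],[0,0,0],[0,0,0]],"twist":[0,0,0,0,0,0,0,0]}' 60
python3 - <<'E'
from h import *
from plant import robot
s=robot.observe();print(np.degrees(s['ee_rot']),s['tcp_pos'],s['ft_torque'],s['gripper_width'],s['joints'].round(2))
E
```

```text
time: 5.2
tcp_pos: [0.4854, 0.1081, 0.0911]
ee_rot: [3.137, 0.0, 1.85]
wrist_force: [0.7, 0.3, 1.2]
gripper_width: 0.005
[1.79759898e+02 1.96024087e-03 1.05998909e+02] [0.48543898 0.10814754 0.09105832] [-0.03532104  0.02595434 -0.00731087] 0.004972185768767879 [-0.64  0.35  0.42  2.04 -0.2   0.79  0.18]
```

```bash
python3 - <<'E'
from h import *
from plant import robot
for n in("wrist","side"):
    s=robot.observe();c=robot.capture(n);c["s"]=s;pickle.dump(c,open(n+"3.pkl","wb"))
    im=c["color"][:,:,::-1]
    if n=="side": im=cv2.resize(im[130:300,130:330],None,fx=3.5,fy=3.5)
    cv2.imwrite(f"pics/{n}3.png",im)
E
```

```text
(no output)
```

View pics/wrist3.png

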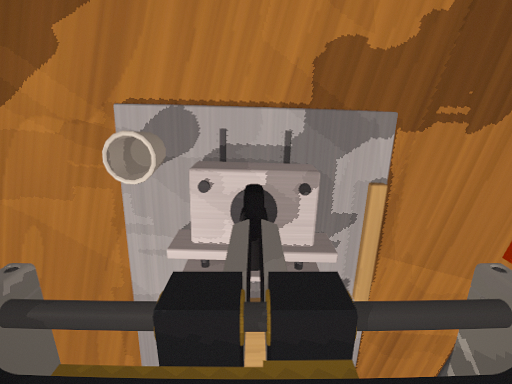

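View pics/side3.png

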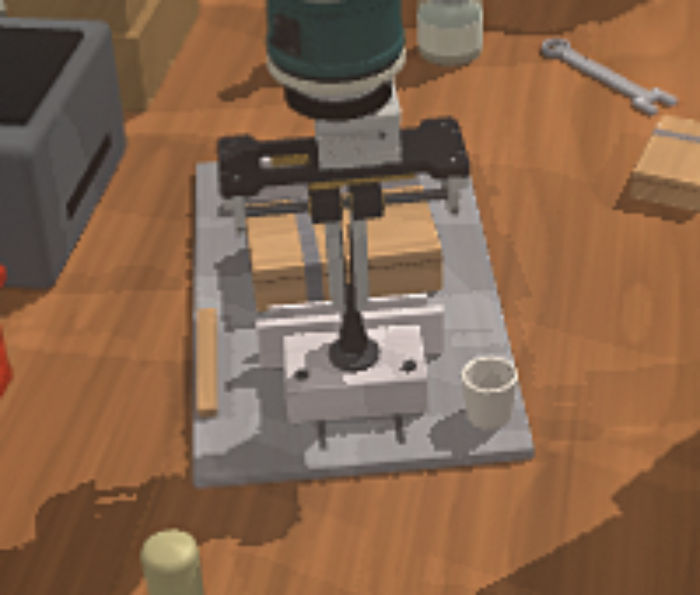

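```bash
python3 - <<'E'
from h import *
c=pickle.load(open("wrist3.pkl","rb"));T=c["T_tool_cam"];K=c["mtx"]
for p in([0,0,0],[0,0,.022],[0,0,.003],[.03,0,-.005],[-.03,0,-.005]):
    q=np.linalg.inv(T)@np.array(p+[1]);x,y=q[:2]/q[2];f=1+c["k1"]*(x*x+y*y);print(p,K[0,0]*x*f+K[0,2],K[1,1]*y*f+K[1,2])
P=cloud(c,T)
for v in(186,195,205,212,218,224,230,240,250,260,270):
    print(v,[(u,(P[v,u]*1000).round(0).astype(int).tolist()) for u in(232,240,246,254,262,268,276)])
cv2.imwrite("pics/w3z.png",cv2.resize(c["color"][170:350,190:320],None,fx=4.4,fy=3.3,interpolation=cv2.INTER_CUBIC)[:,:,::-1])
E
```

```text
[0, 0, 0] 253.96826483556984 228.61763229724656
[0, 0, 0.022] 254.06195244392512 217.22848164768934
[0, 0, 0.003] 253.982164560363 226.92745830052905
[0.03, 0, -0.005] 253.90497606368595 190.03604454159884
[-0.03, 0, -0.005] 253.98127298559297 269.5376377359244
186 [(232, [20, -19, 43]), (240, [20, -12, 44]), (246, [28, -6, 14]), (254, [29, 0, 10]), (262, [20, 7, 43]), (268, [20, 12, 43]), (276, [20, 18, 43])]
195 [(232, [12, -19, 42]), (240, [13, -12, 39]), (246, [27, -5, -6]), (254, [27, 0, -7]), (262, [27, 5, -6]), (268, [13, 11, 38]), (276, [12, 18, 42])]
205 [(232, [4, -19, 39]), (240, [4, -12, 39]), (246, [20, -5, -7]), (254, [20, 0, -8]), (262, [19, 5, -4]), (268, [4, 12, 39]), (276, [3, 19, 43])]
212 [(232, [-2, -19, 39]), (240, [-2, -12, 38]), (246, [15, -5, -7]), (254, [15, 0, -7]), (262, [14, 6, -4]), (268, [-2, 12, 39]), (276, [-2, 18, 39])]
218 [(232, [-7, -19, 39]), (240, [1, -11, 19]), (246, [10, -5, -5]), (254, [11, 0, -7]), (262, [10, 6, -6]), (268, [-7, 12, 38]), (276, [-9, 19, 42])]
224 [(232, [-14, -19, 42]), (240, [11, -9, -17]), (246, [11, -5, -18]), (254, [7, 0
[... 151 characters left out ...]
2, 0, -7]), (262, [11, 5, -26]), (268, [11, 9, -26]), (276, [10, 14, -26])]
240 [(232, [10, -12, -39]), (240, [11, -8, -41]), (246, [11, -4, -40]), (254, [-6, 0, -7]), (262, [11, 5, -41]), (268, [11, 8, -41]), (276, [11, 13, -41])]
250 [(232, [10, -11, -51]), (240, [11, -7, -52]), (246, [10, -4, -52]), (254, [-12, 0, -8]), (262, [10, 4, -50]), (268, [10, 8, -51]), (276, [11, 12, -53])]
260 [(232, [11, -11, -62]), (240, [10, -7, -62]), (246, [10, -4, -62]), (254, [-21, 0, -8]), (262, [10, 4, -60]), (268, [11, 7, -62]), (276, [11, 11, -62])]
270 [(232, [10, -10, -71]), (240, [10, -6, -71]), (246, [9, -4, -69]), (254, [-30, 0, -6]), (262, [9, 4, -69]), (268, [11, 7, -72]), (276, [10, 10, -71])]
```

View pics/w3z.png

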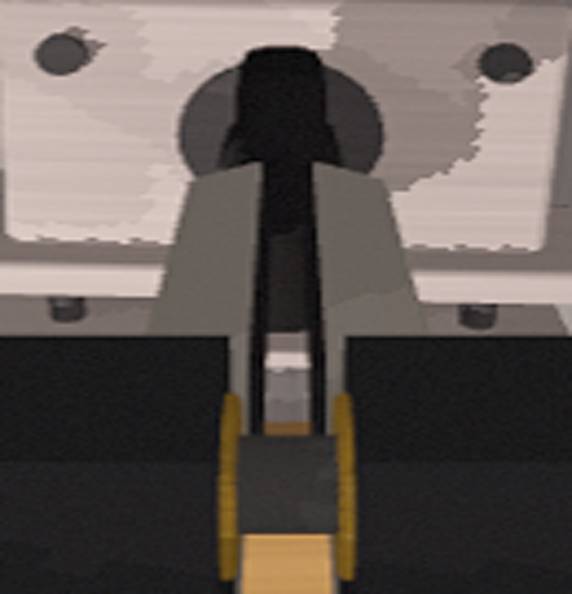

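The picture shows the bar squarely between the pads: x −30 to +29 mm and y 0 in tool axes. The 5 mm width reading equals what I commanded, so I'll command 0 and check the grip.

```bash
python3 -m jog '{"claw":[0,0,0],"delta_pos":[[0,0,0],[0,0,0],[0,0,0]],"twist":[0,0,0]}' 60
python3 - <<'E'
from h import *
from plant import robot
s=robot.observe();print(s['gripper_width'],s['ft_torque'],s['wrist_force'])
c=robot.capture("wrist");P=cloud(c,c["T_tool_cam"])
for v in(218,220,224,230,235,240):
    print(v,[(u,(P[v,u]*1000).round(0).astype(int).tolist()) for u in range(238,272,2)])
E
```

```text
time: 5.55
tcp_pos: [0.4854, 0.1082, 0.0911]
ee_rot: [3.137, 0.0, 1.85]
wrist_force: [-1.0, -0.1, -0.5]
gripper_width: 0.0003
0.00027787982553271594 [-0.03297673  0.05171113 -0.01659209] [-0.96860635 -0.0887365  -0.51223552]
218 [(238, [-7, -14, 38]), (240, [1, -11, 19]), (242, [1, -9, 19]), (244, [10, -7, -6]), (246, [11, -5, -8]), (248, [11, -4, -6]), (250, [11, -3, -8]), (252, [11, -1, -7]), (254, [11, 0, -7]), (256, [11, 1, -8]), (258, [11, 3, -7]), (260, [11, 4, -7]), (262, [10, 6, -4]), (264, [1, 8, 19]), (266, [1, 9, 19]), (268, [-8, 12, 40]), (270, [-7, 13, 38])]
220 [(238, [-9, -14, 39]), (240, [-1, -11, 19]), (242, [-1, -9, 19]), (244, [8, -7, -4]), (246, [9, -5, -7]), (248, [11, -4, -11]), (250, [10, -3, -10]), (252, [10, -1, -8]), (254, [10, 0, -7]), (256, [9, 1, -7]), (258, [11, 3, -11]), (260, [11, 4, -10]), (262, [10, 5, -9]), (264, [-1, 8, 19]), (266, [-1, 9, 19]), (268, [-9, 12, 38]), (270, [-9, 14, 39])]
224 [(238, [10, -10, -16]), (240, [11, -9, -17]), (242, [11, -8, -17]), (244, [11, -6, -17]), (246, [11, -5, -17]), (248, [11, -4, -17]), (250, [11, -2, -17]), (252
[... 610 characters left out ...]
, -8, -33]), (242, [11, -7, -33]), (244, [10, -6, -33]), (246, [11, -5, -33]), (248, [11, -3, -34]), (250, [11, -2, -34]), (252, [9, -1, -30]), (254, [9, 0, -30]), (256, [10, 1, -31]), (258, [11, 2, -33]), (260, [11, 4, -33]), (262, [11, 5, -34]), (264, [11, 6, -34]), (266, [11, 7, -34]), (268, [11, 8, -34]), (270, [11, 10, -34])]
240 [(238, [10, -9, -40]), (240, [10, -8, -39]), (242, [10, -7, -39]), (244, [10, -6, -40]), (246, [11, -4, -40]), (248, [11, -3, -41]), (250, [11, -2, -41]), (252, [10, -1, -38]), (254, [9, 0, -38]), (256, [9, 1, -37]), (258, [10, 2, -40]), (260, [11, 4, -40]), (262, [11, 5, -41]), (264, [10, 6, -40]), (266, [10, 7, -40]), (268, [11, 8, -40]), (270, [11, 9, -40])]
```

```bash
python3 - <<'E'
from h import *
from plant import robot
for f in("w1.pkl","w2.pkl"):
    c=pickle.load(open(f,"rb"));P=cloud(c,c["T_tool_cam"])
    m=(abs(abs(P[...,1])-.035)<.015)&(abs(P[...,0])<.02)&(P[...,2]>-.08)&(P[...,2]<.03)
    v,u=np.nonzero(m);q=P[m];print(f,len(q),np.percentile(q[:,2],[50,90,95,98,100]).round(4),v.min(),q[v==v.min()].round(3)[:4])
c=robot.capture("side");P=cloud(c);
m=(abs(P[...,0]-.485)<.04)&(abs(P[...,1]-.105)<.03)&(P[...,2]>.07)&(P[...,2]<.17)
for v in range(190,245,2):
    r=[(u,(P[v,u]*1000).round().astype(int).tolist(),c["color"][v,u].tolist()) for u in range(222,240,2) if m[v,u]]
    if r: print(v,r[len(r)//2],len(r))
cv2.imwrite("pics/side4.png",cv2.resize(c["color"][170:270,190:290],None,fx=6,fy=6,interpolation=cv2.INTER_CUBIC)[:,:,::-1])
E
```

```text
w1.pkl 4394 [-0.0565 -0.0226 -0.0168 -0.0124 -0.007 ] 219 [[ 0.011 -0.032 -0.009]
 [ 0.011 -0.031 -0.009]
 [ 0.011  0.032 -0.009]
 [ 0.01   0.033 -0.007]]
w2.pkl 4394 [-0.0565 -0.0226 -0.0167 -0.0122 -0.0074] 219 [[ 0.01  -0.032 -0.007]
 [ 0.01  -0.032 -0.008]
 [ 0.011  0.032 -0.008]
 [ 0.011  0.033 -0.008]]
196 (228, [485, 110, 167], [76, 72, 68]) 1
198 (228, [484, 117, 165], [82, 77, 72]) 5
200 (228, [483, 119, 160], [84, 79, 75]) 5
202 (228, [483, 121, 155], [101, 96, 92]) 5
204 (228, [484, 122, 149], [101, 97, 93]) 5
206 (228, [485, 115, 138], [125, 120, 115]) 5
208 (230, [480, 118, 134], [97, 93, 88]) 4
210 (230, [480, 119, 128], [75, 69, 65]) 5
212 (230, [480, 118, 121], [74, 68, 64]) 5
214 (230, [481, 117, 113], [71, 65, 61]) 5
216 (230, [481, 116, 106], [54, 48, 45]) 5
218 (230, [481, 120, 103], [55, 48, 45]) 3
220 (230, [480, 125, 100], [50, 41, 39]) 3
222 (230, [479, 133, 99], [53, 45, 42]) 3
224 (230, [479, 132, 92], [54, 47, 45]) 3
226 (232, [474, 134, 87], [53, 45, 42]) 2
228 (232, [474, 135, 81], [52, 46, 42]) 1
```

View pics/side4.png

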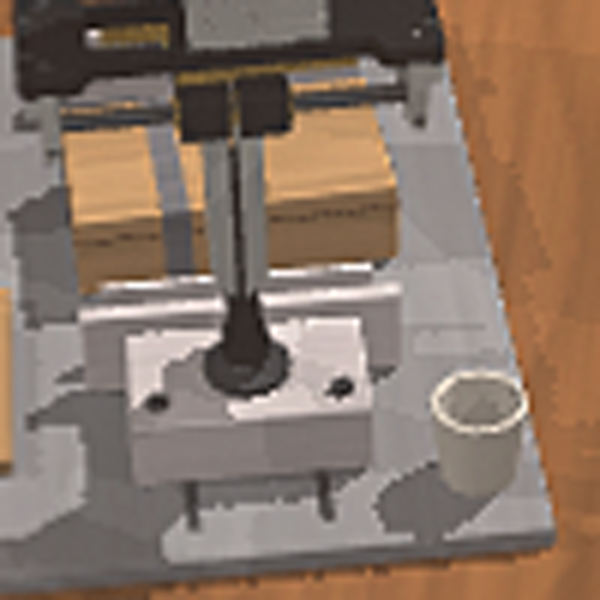

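Both cameras put the fingertips at tool z ≈ −8 mm (world ≈ 0.100), not at +22. The jaws therefore shut just above the bar, with no contact force. I'll trust what I measured: open, then go about 28 mm lower in small steps while watching the force.

```bash
python3 -m jog '{"claw":[40,40,40,40,40,40,40,40],"delta_pos":[[0,0,0],[0,0,0],[0,0,0],[0,0,0.12],[0,0,0.12],[0,0,0.12],[0,0,0],[0,0,0]],"twist":[0,0,0,0,0,0,0,0]}' 60
python3 - <<'E'
from h import *
from plant import robot
s=robot.observe();print(np.degrees(s['ee_rot']),s['tcp_pos'])
print(plan(*(np.array([.485,.108,.064])-s['tcp_pos']),s['ee_rot']))
c=robot.capture("wrist");cv2.imwrite("pics/w5.png",c["color"][:,:,::-1])
E
```

```text
time: 6.32
tcp_pos: [0.4853, 0.1081, 0.0747]
ee_rot: [3.138, 0.0, 1.85]
wrist_force: [0.5, -0.3, -0.4]
gripper_width: 0.0399
[1.79785766e+02 6.28182697e-03 1.06001323e+02] [0.48529218 0.10812665 0.07474737]
[-0.001 -0.009  0.269]
```

View pics/w5.png

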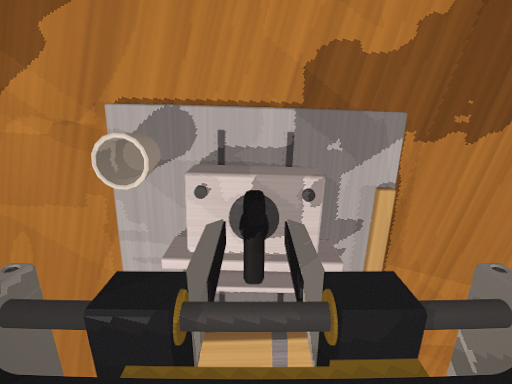

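The bar, rows 190–283 at column 254, is centred between the open fingers. I'll go down another 11 mm and close.

```bash
python3 -m jog '{"claw":[40,40,40,20,0,0,0,0],"delta_pos":[[0,0,0.14],[0,0,0.12],[0,0,0],[0,0,0],[0,0,0],[0,0,0],[0,0,0],[0,0,0]],"twist":[0,0,0,0,0,0,0,0]}' 60
python3 - <<'E'
from plant import robot
import numpy as np,cv2
s=robot.observe();print(s['gripper_width'],s['ft_torque'],s['wrist_force'],np.degrees(s['ee_rot']))
E
```

```text
time: 7.03
tcp_pos: [0.4847, 0.108, 0.0636]
ee_rot: [3.139, -0.0, 1.85]
wrist_force: [-14.4, -3.6, 31.7]
gripper_width: 0.0134
0.013369389038872793 [-0.99053832  2.90229776 -0.09026105] [-14.36674613  -3.59072245  31.7246247 ] [ 1.79873525e+02 -1.88613714e-02  1.05994504e+02]
```

```bash
python3 -m jog '{"claw":[0,0],"delta_pos":[[0,0,-0.02],[0,0,0]],"twist":[0,0]}' 60
python3 - <<'E'
from plant import robot
import numpy as np,cv2
s=robot.observe();print(s['gripper_width'],s['ft_torque'],s['wrist_force'],np.degrees(s['ee_rot']))
c=robot.capture("wrist");cv2.imwrite("pics/w6.png",c["color"][:,:,::-1])
E
```

```text
time: 7.2
tcp_pos: [0.4845, 0.108, 0.0644]
ee_rot: [3.139, -0.0, 1.85]
wrist_force: [2.2, 0.2, -7.9]
gripper_width: 0.0135
0.013542180947150513 [-0.00808811 -0.60959449  0.05540472] [ 2.24752515  0.19881354 -7.94159606] [ 1.79872598e+02 -2.28376674e-02  1.05994353e+02]
```

View pics/w6.png

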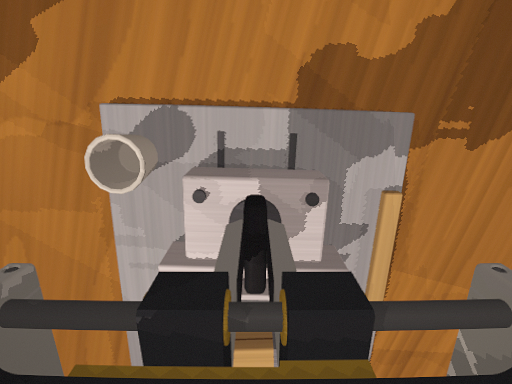

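The bar is gripped at 13.5 mm and the forces are small. Now the break-loose twist.

```bash
python3 -m jog '{"claw":[0,0,0,0,0,0],"delta_pos":[[0,0,0],[0,0,0],[0,0,0],[0,0,0],[0,0,0],[0,0,0]],"twist":[-0.6,-1,-1,-1,-1,-1]}' 60
python3 - <<'E'
from plant import robot
import numpy as np,cv2
s=robot.observe();print(s['gripper_width'],s['ft_torque'],s['wrist_force'],np.degrees(s['ee_rot']))
E
```

```text
time: 7.75
tcp_pos: [0.4835, 0.1075, 0.0643]
ee_rot: [-3.141, -0.0, 2.356]
wrist_force: [-0.7, -1.1, -1.6]
gripper_width: 0.0137
0.013667809991144707 [-0.14870284  0.32824065 -0.07038106] [-0.71111744 -1.07050926 -1.64963822] [-1.79988907e+02 -3.29022399e-03  1.34975385e+02]
```

```bash
python3 -m jog '{"claw":[0,0,0,0,0,0,0,0,0,0,0],"delta_pos":[[0.012,0.02,0],[0,0,0],[0,0,0],[0,0,0],[0,0,0],[0,0,0],[0,0,0],[0,0,0],[0,0,0],[0,0,0],[0,0,0]],"twist":[-1,-1,-1,-1,-1,-1,-1,-1,-1,-1,0]}'
python3 - <<'E'
from plant import robot
import numpy as np,cv2
s=robot.observe();print(s['gripper_width'],s['ft_torque'],s['wrist_force'],np.degrees(s['ee_rot']),s['joints'].round(2))
c=robot.capture("wrist");cv2.imwrite("pics/w7.png",c["color"][:,:,::-1])
E
```

```text
time: 8.67
tcp_pos: [0.4827, 0.1055, 0.0643]
ee_rot: [-3.14, -0.003, -3.008]
wrist_force: [0.3, 1.0, -3.1]
gripper_width: 0.0142
0.014192959634574443 [0.68209852 0.09889543 0.04196902] [ 0.34882125  1.04339225 -3.08579954] [-1.79882821e+02 -1.78714907e-01 -1.72371010e+02] [-0.35  0.37  0.08  2.05 -0.04  0.73  1.46]
```

View pics/w7.png

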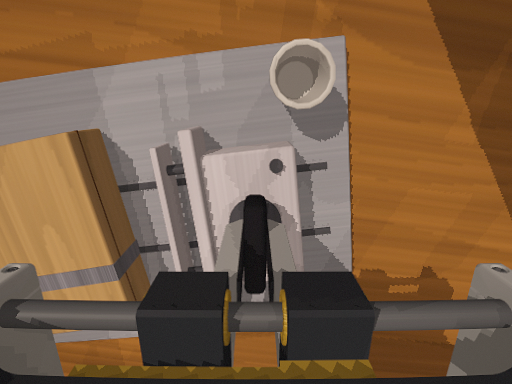

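```bash
python3 -m jog '{"claw":[0,0,0],"delta_pos":[[0,0,0],[0,0,0],[0,0,0]],"twist":[-0.8,-0.65,0]}' 20
python3 - <<'E'
from h import *
from plant import robot
s=robot.observe();print(s['gripper_width'],s['ft_torque'],s['wrist_force'],np.degrees(s['ee_rot']))
c=robot.capture("wrist");c["s"]=s;pickle.dump(c,open("w8.pkl","wb"))
cv2.imwrite("pics/w8.png",c["color"][:,:,::-1])
E
```

```text
time: 8.97
tcp_pos: [0.4828, 0.1051, 0.0646]
ee_rot: [-3.14, -0.004, -2.894]
wrist_force: [-0.3, 0.2, -4.0]
gripper_width: 0.0139
0.013918876305528589 [0.43266648 0.03805322 0.03935086] [-0.29526126  0.21028815 -3.96343211] [-179.89790264   -0.20180806 -165.8168172 ]
```

View pics/w8.png

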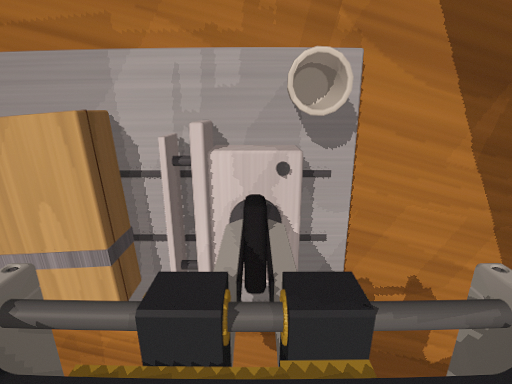

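The knob is now crosswise (tool yaw 194.2° against jig 14.2° + 180°), with the rail slots horizontal in the picture. Travel is along tool −y. I estimate 105–120 mm to home, with box contact after about 40 mm.

```bash
python3 -m jog '{"claw":[0,0,0,0,0,0,0],"delta_pos":[[0,-0.06,0],[0,-0.12,0],[0,-0.15,0],[0,-0.15,0],[0,-0.15,0],[0,-0.1,0],[0,0,0]],"twist":[0,0,0,0,0,0,0]}' 12
python3 - <<'E'
from h import *
from plant import robot
s=robot.observe();print(s['gripper_width'],s['ft_torque'],np.degrees(s['ee_rot']))
d=s['tcp_pos']-np.array([.4828,.1051,.0646]);j=np.array([.2453,-.9694,0]);print("travel",d@j, "lat",d@[.9694,.2453,0],"F",s['wrist_force']@-j)
E
```

```text
time: 9.6
tcp_pos: [0.4906, 0.0741, 0.0647]
ee_rot: [-3.14, -0.003, -2.908]
wrist_force: [0.2, 1.1, -2.1]
gripper_width: 0.0142
0.014173783696746713 [0.53069348 0.0443216  0.04237064] [-1.79917575e+02 -1.64307326e-01 -1.66641059e+02]
travel 0.031931129638073395 lat -2.309081928531788e-05 F 1.028406882607264
```

```bash
cat > st.py <<'E'
from h import *
from plant import robot
s=robot.observe();d=s['tcp_pos']-np.array([.4828,.1051,.0646]);j=np.array([.2453,-.9694,0])
print("travel mm",(d@j*1000).round(2),"lat",(d@[.9694,.2453,0]*1000).round(2),"F",(s['wrist_force']@-j).round(2),"Fz",s['wrist_force'][2].round(1),"yaw",np.degrees(s['ee_rot'])[2].round(2)+360,"w",s['gripper_width'].round(4),"t",s['time'])
E
python3 -m jog '{"claw":[0,0,0,0,0,0,0],"delta_pos":[[0,-0.08,0],[0,-0.12,0],[0,-0.12,0],[0,-0.12,0],[0,-0.12,0],[0,-0.1,0],[0,0,0]],"twist":[-0.15,0,0,0,0,0,0]}'
python3 st.py
```

```text
time: 10.18
tcp_pos: [0.4977, 0.0463, 0.0647]
ee_rot: [-3.141, -0.003, -2.894]
wrist_force: [1.1, -0.4, -3.0]
gripper_width: 0.0142Traceback (most recent call last):
  File "st.py", line 4, in <module>
    print("travel mm",(d@j*1000).round(2),"lat",(d@[.9694,.2453,0]*1000).round(2),"F",(s['wrist_force']@-j).round(2),"Fz",s['wrist_force'][2].round(1),"yaw",np.degrees(s['ee_rot'])[2].round(2)+360,"w",s['gripper_width'].round(4),"t",s['time'])
                                                                                                                                                                                                         ^^^^^^^^^^^^^^^^^^^^^^^^
AttributeError: 'float' object has no attribute 'round'
```

```bash
sed -i "s/s\['gripper_width'\].round(4)/s['gripper_width']/" st.py; python3 st.py
python3 -m jog '{"claw":[0,0,0,0,0,0],"delta_pos":[[0,-0.08,0],[0,-0.08,0],[0,-0.08,0],[0,-0.08,0],[0,-0.08,0],[0,-0.08,0]],"twist":[0,0,0,0,0,0]}'
python3 st.py
python3 - <<'E'
from h import *
from plant import robot
for n in("scene","side"):
    c=robot.capture(n);pickle.dump(c,open(n+"9.pkl","wb"))
    im=c["color"][130:280,160:350] if n=="scene" else c["color"][130:290,150:310]
    cv2.imwrite(f"pics/{n}9.png",cv2.resize(im,None,fx=3.6,fy=3.6,interpolation=cv2.INTER_CUBIC)[:,:,::-1])
E
```

```text
travel mm 60.69 lat 0.03 F -0.64 Fz -3.0 yaw 194.17 w 0.014226945328929303 t 10.1833
time: 10.68
tcp_pos: [0.5026, 0.0273, 0.0647]
ee_rot: [3.141, -0.003, -2.893]
wrist_force: [-0.0, 4.7, -2.2]
gripper_width: 0.0137
travel mm 80.27 lat 0.07 F 4.53 Fz -2.2 yaw 194.26 w 0.01368858436492116 t 10.6833
```

View pics/scene9.png

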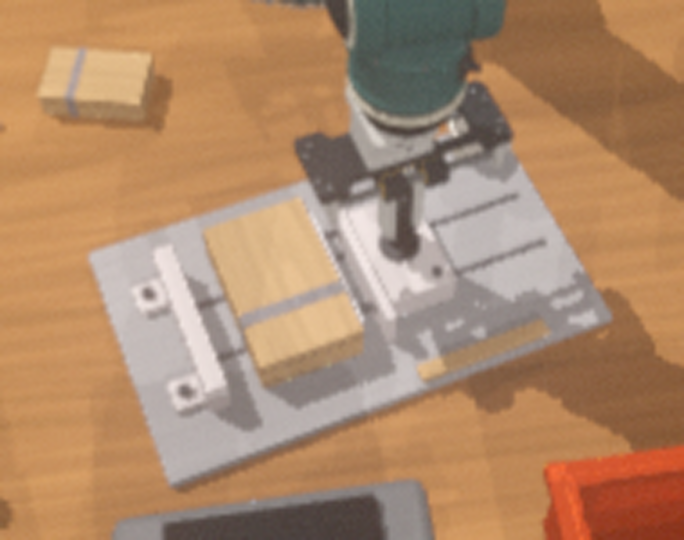

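View pics/side9.png

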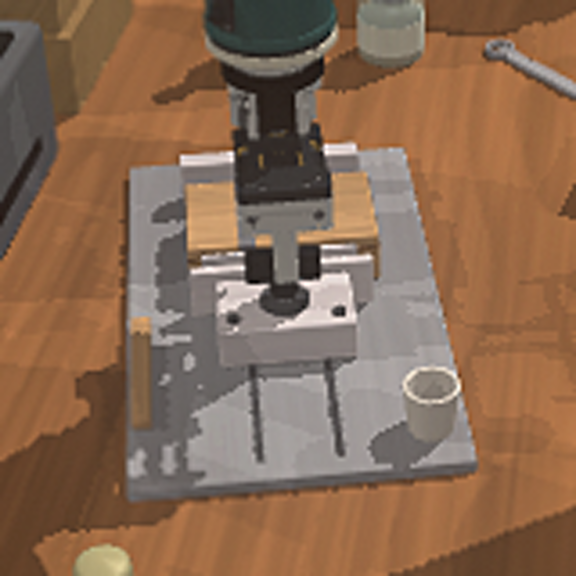

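The box is now square on the pad with a gap still to the stop (scene view, columns about 190–240). I'll go on in small steps.

```bash
python3 -m jog '{"claw":[0,0,0,0,0,0],"delta_pos":[[0,-0.06,0],[0,-0.06,0],[0,-0.06,0],[0,-0.06,0],[0,-0.06,0],[0,-0.04,0]],"twist":[0,0,0,0,0,0]}'
python3 st.py
python3 - <<'E'
from h import *
from plant import robot
c=robot.capture("scene");cv2.imwrite("pics/scene10.png",cv2.resize(c["color"][180:250,190:290],None,fx=7,fy=7,interpolation=cv2.INTER_CUBIC)[:,:,::-1])
E
```

```text
time: 11.28
tcp_pos: [0.5063, 0.0127, 0.0647]
ee_rot: [3.142, -0.003, -2.893]
wrist_force: [0.1, 2.7, -3.1]
gripper_width: 0.0139
travel mm 95.36 lat 0.09 F 2.63 Fz -3.1 yaw 194.24 w 0.0138736098149703 t 11.2833
```

View pics/scene10.png

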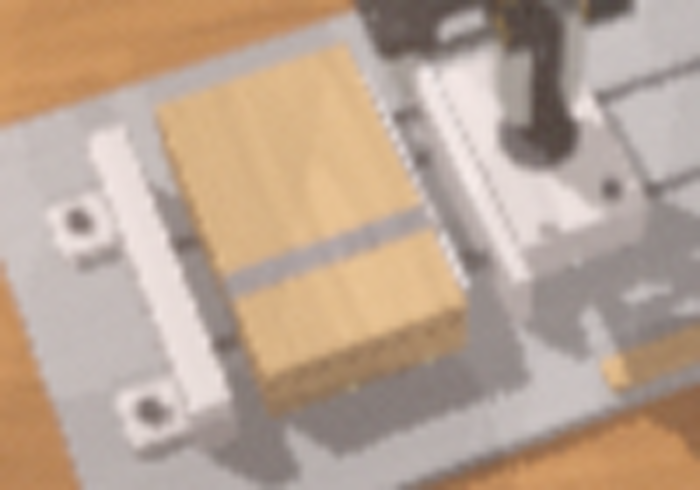

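```bash
python3 -m jog '{"claw":[0,0,0,0,0,0],"delta_pos":[[0,-0.04,0],[0,-0.04,0],[0,-0.04,0],[0,-0.04,0],[0,-0.04,0],[0,-0.025,0]],"twist":[0,0,0,0,0,0]}'
python3 st.py
python3 - <<'E'
from h import *
from plant import robot
c=robot.capture("scene");cv2.imwrite("pics/scene11.png",cv2.resize(c["color"][180:250,190:290],None,fx=7,fy=7,interpolation=cv2.INTER_CUBIC)[:,:,::-1])
E
```

```text
time: 11.83
tcp_pos: [0.5087, 0.0031, 0.0647]
ee_rot: [3.141, -0.003, -2.893]
wrist_force: [-0.6, 3.7, -2.0]
gripper_width: 0.0139
travel mm 105.28 lat 0.11 F 3.71 Fz -2.0 yaw 194.25 w 0.013930417134633985 t 11.8333
```

View pics/scene11.png

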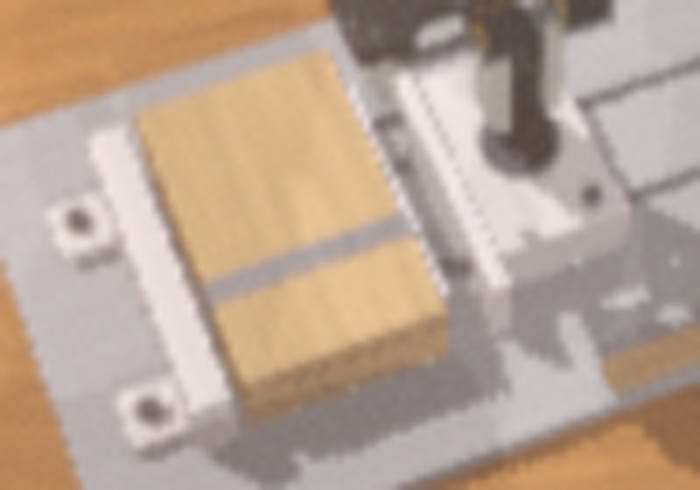

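About 4–5 mm is left. Very small steps from here.

```bash
python3 -m jog '{"claw":[0,0,0],"delta_pos":[[0,-0.02,0],[0,-0.02,0],[0,-0.02,0]],"twist":[0,0,0]}' >/dev/null
python3 st.py
```

```text
travel mm 107.88 lat 0.12 F 4.59 Fz -2.2 yaw 194.24 w 0.013987680825740756 t 12.1333
```

```bash
python3 -m jog '{"claw":[0,0],"delta_pos":[[0,-0.015,0],[0,-0.01,0]],"twist":[0,0]}' >/dev/null
python3 st.py; python3 -m jog '{"claw":[0],"delta_pos":[[0,-0.01,0]],"twist":[0]}' >/dev/null
python3 st.py;
```

```text
travel mm 109.05 lat 0.14 F 3.25 Fz -3.3 yaw 194.24 w 0.014330952115162868 t 12.3
travel mm 109.46 lat 0.15 F 3.94 Fz -2.2 yaw 194.25 w 0.013931204527319314 t 12.3833
```

```bash
python3 -m jog '{"claw":[0],"delta_pos":[[0,-0.01,0]],"twist":[0]}' >/dev/null
python3 st.py; python3 -m jog '{"claw":[0],"delta_pos":[[0,-0.008,0]],"twist":[0]}' >/dev/null
python3 st.py; python3 -m jog '{"claw":[0],"delta_pos":[[0,-0.008,0]],"twist":[0]}' >/dev/null
python3 st.py
```

```text
travel mm 109.85 lat 0.13 F 4.31 Fz -2.3 yaw 194.25 w 0.01390491060471758 t 12.4667
travel mm 110.22 lat 0.16 F 3.35 Fz -2.4 yaw 194.25 w 0.013989942364138717 t 12.55
travel mm 110.54 lat 0.14 F 2.63 Fz -2.1 yaw 194.25 w 0.013997010581044833 t 12.6333
```

```bash
python3 - <<'E'
from h import *
from plant import robot
c=robot.capture("scene");cv2.imwrite("pics/scene12.png",cv2.resize(c["color"][180:250,190:290],None,fx=7,fy=7,interpolation=cv2.INTER_CUBIC)[:,:,::-1])
E
```

```text
(no output)
```

View pics/scene12.png

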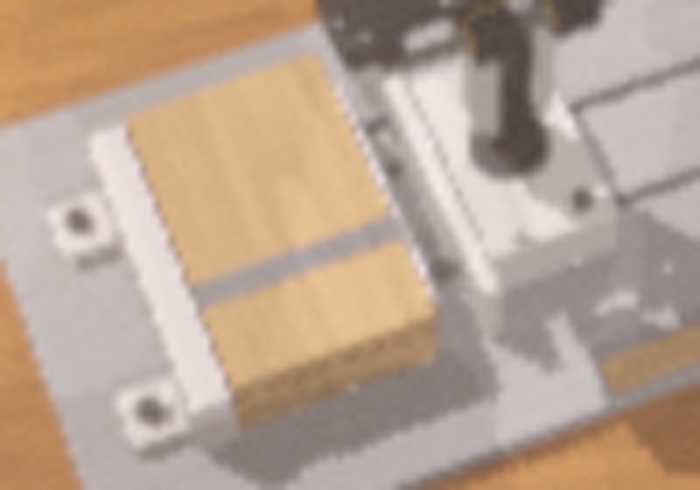

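The box is almost touching. I'll go on one row at a time.

```bash
python3 -m jog '{"claw":[0],"delta_pos":[[0,-0.006,0]],"twist":[0]}' >/dev/null
python3 st.py; python3 -m jog '{"claw":[0],"delta_pos":[[0,-0.006,0]],"twist":[0]}' >/dev/null
python3 st.py
```

```text
travel mm 110.87 lat 0.13 F 3.53 Fz -2.8 yaw 194.24 w 0.014146094235103483 t 12.7667
travel mm 111.12 lat 0.13 F 3.73 Fz -2.7 yaw 194.25 w 0.01392585511453119 t 12.85
```

```bash
python3 -m jog '{"claw":[0],"delta_pos":[[0,-0.006,0]],"twist":[0]}' >/dev/null
python3 st.py; python3 -m jog '{"claw":[0],"delta_pos":[[0,-0.006,0]],"twist":[0]}' >/dev/null
python3 st.py
```

```text
travel mm 111.32 lat 0.12 F 2.15 Fz -2.5 yaw 194.25 w 0.013558696618842597 t 12.9333
travel mm 111.62 lat 0.17 F 4.75 Fz -2.2 yaw 194.25 w 0.013978368476068034 t 13.0167
```

```bash
python3 -m jog '{"claw":[0],"delta_pos":[[0,-0.006,0]],"twist":[0]}' >/dev/null
python3 st.py; python3 -m jog '{"claw":[0],"delta_pos":[[0,-0.006,0]],"twist":[0]}' >/dev/null
python3 st.py
```

```text
travel mm 111.76 lat 0.12 F 5.87 Fz 0.1 yaw 194.25 w 0.013967569974135832 t 13.1
travel mm 111.79 lat 0.15 F 6.32 Fz -1.2 yaw 194.26 w 0.014004202915521445 t 13.1833
```

```bash
python3 -m jog '{"claw":[0],"delta_pos":[[0,-0.006,0]],"twist":[0]}' >/dev/null
python3 st.py
```

```text
travel mm 111.73 lat 0.15 F 5.33 Fz -2.0 yaw 194.28 w 0.013808881440850112 t 13.2667
```

```bash
python3 -m jog '{"claw":[0],"delta_pos":[[0,-0.006,0]],"twist":[0]}' >/dev/null
python3 st.py
```

```text
travel mm 111.76 lat 0.15 F 5.07 Fz -2.2 yaw 194.29 w 0.013950533325884796 t 13.35
```

The travel has stalled at 111.76 mm, so the box is on the stop. Since each row's offset is taken from the measured pose, the force follows the offset. I'll raise it towards 9–9.5 N at the wrist, which is about 8 N on the box plus the fence friction.

```bash
python3 -m jog '{"claw":[0],"delta_pos":[[0,-0.009,0]],"twist":[0]}' >/dev/null
python3 st.py; python3 -m jog '{"claw":[0],"delta_pos":[[0,-0.009,0]],"twist":[0]}' >/dev/null
python3 st.py
```

```text
travel mm 111.79 lat 0.16 F 7.27 Fz -1.2 yaw 194.3 w 0.01378166893406159 t 13.4333
travel mm 111.77 lat 0.14 F 6.34 Fz -0.0 yaw 194.32 w 0.013620788677394306 t 13.5167
```

```bash
python3 -m jog '{"claw":[0],"delta_pos":[[0,-0.011,0]],"twist":[0]}' >/dev/null
python3 st.py; python3 -m jog '{"claw":[0],"delta_pos":[[0,-0.011,0]],"twist":[0]}' >/dev/null
python3 st.py
```

```text
travel mm 111.79 lat 0.1 F 5.98 Fz -1.7 yaw 194.34 w 0.014162273831088371 t 13.6
travel mm 111.79 lat 0.14 F 6.43 Fz -1.5 yaw 194.36 w 0.01386802371784305 t 13.6833
```

```bash
python3 -m jog '{"claw":[0],"delta_pos":[[0,-0.016,0]],"twist":[0]}' >/dev/null
python3 st.py; python3 -m jog '{"claw":[0],"delta_pos":[[0,-0.016,0]],"twist":[0]}' >/dev/null
python3 st.py
```

```text
travel mm 111.79 lat 0.13 F 8.12 Fz -1.0 yaw 194.4 w 0.01402114185775264 t 13.7667
travel mm 111.83 lat 0.15 F 8.26 Fz -0.3 yaw 194.42 w 0.014118775841569887 t 13.85
```

```bash
python3 -m jog '{"claw":[0],"delta_pos":[[0,-0.019,0]],"twist":[0]}' >/dev/null
python3 st.py
```

```text
travel mm 111.82 lat 0.13 F 9.0 Fz -0.4 yaw 194.47 w 0.014074650287079092 t 13.9333
```

```bash
python3 -m jog '{"claw":[0,0,0],"delta_pos":[[0,-0.02,0],[0,-0.02,0],[0,-0.02,0]],"twist":[0.01,0.01,0.01]}' >/dev/null
python3 st.py; python3 -m jog '{"claw":[0,0,0],"delta_pos":[[0,-0.02,0],[0,-0.02,0],[0,-0.02,0]],"twist":[0.01,0.01,0.01]}' >/dev/null
python3 st.py;  python3 -m jog '{"claw":[0,0,0],"delta_pos":[[0,-0.02,0],[0,-0.02,0],[0,-0.02,0]],"twist":[0.01,0.01,0.01]}' >/dev/null
python3 st.py
```

```text
travel mm 111.82 lat 0.13 F 8.25 Fz -0.3 yaw 194.44 w 0.01382635780545549 t 14.1833
travel mm 111.76 lat 0.1 F 9.09 Fz -0.2 yaw 194.43 w 0.013894876828498548 t 14.4333
travel mm 111.79 lat 0.13 F 9.32 Fz 0.6 yaw 194.42 w 0.013930519307363312 t 14.6833
```

```bash
python3 -m jog '{"claw":[0,0,0,0,0,0],"delta_pos":[[0,-0.022,0],[0,-0.022,0],[0,-0.022,0],[0,-0.022,0],[0,-0.022,0],[0,-0.022,0]],"twist":[0,0,0,0,0,0]}' >/dev/null
python3 st.py; python3 -m jog '{"claw":[0,0],"delta_pos":[[0,-0.008,0],[0,0,0]],"twist":[0,0]}' >/dev/null
python3 st.py
python3 -m jog '{"claw":[16,20,30,40,40],"delta_pos":[[0,0,0],[0,0,0],[0,0,0],[0,0,0],[0,0,0]],"twist":[0,0,0,0,0]}' >/dev/null
python3 st.py
```

```text
travel mm 111.74 lat 0.12 F 10.26 Fz 1.5 yaw 194.73 w 0.013645345104684244 t 15.1833
travel mm 111.53 lat 0.06 F 2.86 Fz -1.7 yaw 194.78 w 0.01420409138428731 t 15.35
travel mm 113.49 lat 0.13 F -0.27 Fz -0.4 yaw 194.69 w 0.03623417310979006 t 15.7667
```

Pressed at about 10 N at the wrist (about 8.5 N on the box), then released. Now straight up and clear.

```bash
python3 -m jog '{"claw":[40,40,40,40,40,40,40,40,40],"delta_pos":[[0,0.04,0],[0,0,-0.2],[0,0,-0.4],[0,0,-0.6],[0,0,-0.8],[0,0,-0.8],[0,0,-0.8],[0,0,-0.4],[0,0,0]],"twist":[0,0,0,0,0,0,0,0,0]}' 
python3 st.py
python3 - <<'E'
from h import *
from plant import robot
s=robot.observe();c=robot.capture("wrist");c["s"]=s;pickle.dump(c,open("w13.pkl","wb"));cv2.imwrite("pics/w13.png",c["color"][:,:,::-1])
c=robot.capture("scene");cv2.imwrite("pics/scene13.png",cv2.resize(c["color"][130:280,160:350],None,fx=4,fy=4,interpolation=cv2.INTER_CUBIC)[:,:,::-1]);pickle.dump(c,open("s13.pkl","wb"))
E
```

```text
time: 16.52
tcp_pos: [0.5104, -0.0062, 0.2356]
ee_rot: [3.126, -0.01, -2.886]
wrist_force: [0.2, 0.6, 0.2]
gripper_width: 0.0401
travel mm 114.7 lat -0.55 F 0.59 Fz 0.2 yaw 194.64 w 0.04006599612206517 t 16.5167
```

View pics/w13.png

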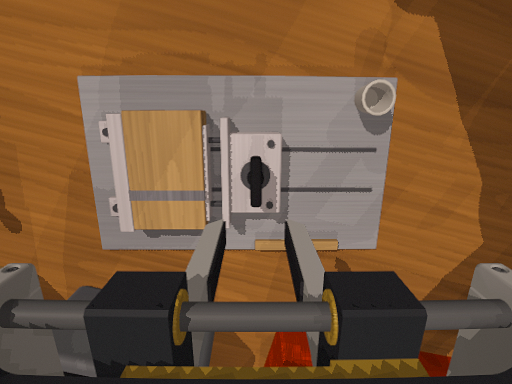

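View pics/scene13.png

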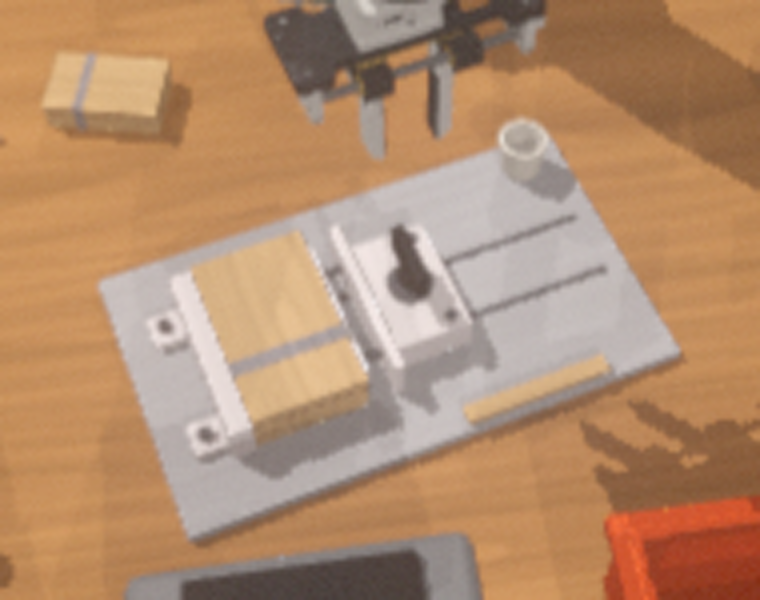

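The final wrist view shows the box flush and square on the stop (columns 122–205), the pad at column 207 against it, and the bar crosswise at (256,180). The cup (378,97) and the rule (297,244) haven't moved, and the arm is clear.

```bash
python3 - <<'E'
from plant import robot
print(robot.sign_off())
E
```

```text
the job is handed in; nothing more can be done
None
```

The clamp knob is open and the larger gift box is square against the end stop. I handed the job in at about 16.6 s of the 54 s allowed. No verdict was reported.

- **Knob:** I gripped the T-bar at 60 N and broke it loose with one continuous anticlockwise twist. I kept turning until the bar lay crosswise, with the tool turned about 88° in all. The last pictures show the bar still crosswise.
- **Fence and box:** I slid the fence about 112 mm, until travel stalled with the box on the stop. I held it there for about 1.5 s in all, with the wrist force rising from 8 to 10 N. Less about 1.5 N of fence friction, that is roughly 6.5–9 N on the box, and no reading came near 15 N. I then eased off, opened the jaws and rose straight up.
- **Last checks:** the wrist and scene pictures show the box flush and square on the stop, with the pad against it. The cup and the rule are where they were, and the wrist force is near zero with the arm clear. I judged "flush" by the force and the pictures and did not measure the box pose again.

**Disagreements and surprises:**
- **Fingertips:** both cameras showed them about 31 mm further back along the tool than `robot.finger_overhang` says. My first grasp closed just above the bar, with no contact force, so I went lower by the camera measurement.
- **Grip force:** when the jaws closed on the bar, a brief upward force of about 32 N showed at the wrist. It went away after I raised the tool slightly.

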